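# Hook up the guillotine guard in the model workshop

### The arm

A 7-joint arm with a two-finger parallel gripper is mounted at the origin on the work surface. World frame = base frame: x ahead of the robot, y to its left, z up, the work surface at z = 0. Lengths are in m, angles in rad, forces in N, time in s.
With the tool pointing down it reaches from about 0.425 to 0.875 m from the base axis. Payload 4.7 kg.
Tool frame: the origin (TCP) lies on the front face of the gripper's body, between the roots of the fingers; the fingertips stand 70 mm ahead of it and the grasp point (between the pads) lies 51 mm ahead of it; x points along the fingers, y is the direction in which the jaws open and shut, and the axes are right-handed (so a half turn about x gives the same grasp; the last joint's range is limited). The gripper opens to 87 mm and grips with 3 to 60 N. Pads are 19 mm wide; open, the fingers measure 117 mm over their backs; the gripper's body (75 mm by 190 mm) begins 51 mm behind the grasp point.
Start: joints at [1.14, 0.321, -0.07, 1.45, 0.023, 1.371, -0.057], TCP at [0.28, -0.587, 0.292] pointing down, gripper open.
Joint ranges: [-2.86, 2.86], [-0.3, 2.09], [-1.38, 1.24], [0.06, 2.45], [-1.56, 4.7], [0.09, 2.05], [-2.69, 2.69]. Speed limits (rad/s): [2.57, 2.57, 3.14, 3.14, 3.14, 3.14, 3.14].

### API

Orientations are given as a rotation vector (axis times angle).
In Python, from plant import env gives the robot as it stands. The module is installed in compiled form; this text tells all that it offers.
- The arm moves only by the tool move_arm, never from a script. Its argument "deltas" is a list of rows, each a list of 6 numbers: the shift along the tool's x, y, z in m, then the turn, a rotation vector about the tool's x, y, z in rad. In form: [[dx, dy, dz, ax, ay, az], ...]. A call has 1 to 20 rows; each row shifts and turns the commanded pose from where the row before left it, along the tool's axes as they then stand; what a row does not reach is not made up. A row lasts 1/10 s, in which the tool goes at most 50 mm and 8.59 degrees, less where a joint would pass 70% of its speed; a pose out of reach is approached as far as the arm can. A call is refused whole if a number of a shift passes 0.05 or a number of a turn 0.15, either way. A call with a gripper value outside its range is refused whole. "hand" is the opening in per cent of the stroke, from 0 (shut) to 100 (fully open), set as the call begins (left out, the last holds). The fingers move at their own pace and stop on an object; "newtons" is the grip in N (left out, the last holds). Time passes only in rows, so rows that do not move let the fingers close. It gives the time, the measured TCP pose, the force and the opening at its end, in the units of the state.
- env.observe(): the state, without advancing time (a new reading comes with each control period).
- env.camera(name): name is "scene" or "top" or "wrist"; returns the picture (480x640x3 uint8, blue, green, red); there is no depth.
- env.get_calibration(name): a dict with "fx", "fy", "cx", "cy" (pixels), "pose" (4x4, takes a point from camera to world coordinates). Camera axes: x right, y up, looking along -z (the intrinsics and any distortion apply to the point x, -y, -z); pixel columns grow to the right and rows downward; lengths in m; the calibration is good to about 2 mm. A picture is of the moment at which its call begins: read the wrist's pose just before it. get_calibration takes no time and is no camera call; for the wrist camera it gives the pose at the moment of the call.
- env.job_done(): hands the job in, once; it reports no verdict.
The state is a dict: "time": time; "joints": joint angles; "dq": joint speeds; "joint_torque": joint torques, N m; "tcp_pos": TCP position; "orientation": TCP orientation; "ft_force": force on the tool from outside, world axes, zero at the start; "moment": the same for the moment, N m; "gripper_width": opening from 0.0 (shut) to 1.0 (fully open).
Only numpy, scipy, OpenCV 4.12 (cv2) and the standard library are available. Lean on these libraries where they do the work, as an engineer would, in place of code of your own. Each camera call takes 0.05 s, during which the arm holds its last target. There are 200 camera calls.

### The job

The bench guillotine has to be loaded, so its drop guard must stay up by itself: lift the guard by the black grip on top until its bar is clear of the side plates, draw it towards the front and lower it so that the bar sits hooked down in the notches of both plates, then let go. Do not push the plunger of the little eyelet press standing beside it.

Things in the scene. Friction and masses are not known exactly. Their poses are not given: they have to be found in the camera images.
- guard_grip (a point): Centre of the black grip block (24 mm in x, 40 in y, 60 tall) on top of the drop guard. The guard's steel bar, 18 mm square, runs along y, its axis 65 mm below; a clear sheet 192 wide hangs from it. Near each end the bar is slotted to a 10 mm neck that straddles one of two grey side plates (y = +-109). Axes as the guillotine: +x rear, -x front (roughly towards the robot), z up.
- catch (a point): Fixed point midway between the two notches, where the bar's axis lies when hooked; 34 mm in front (-x) of the guard's start and 60 higher. Notch in the top of each 8 mm plate: floor 5 mm below this point, 28 wide in x; behind it a lip 20 above the floor, so the bar's axis must pass over 20 above this point; in front a horn 47 above the floor. Axes: +x rear, y along bar, z up.
- guard (a joint): Height of the guard over its lowest position, in m: 0 fully down (start), 0.060 hooked in the notches, over 0.080 clear of the lips, 0.115 upper stop. It slides up and down and, once clear, fore and aft (x); it cannot turn. It weighs 0.4 to 0.7 kg and falls when let go. Before that, upright slots in the plates hold it fore and aft.
- press_knob (a point): Centre of the black knob (24 by 40 mm, 34 tall) on the sprung vertical plunger of the small single-column eyelet press, 187 mm over the table. A bystander without guard or side plates; its plunger must not be pushed.

How it is judged:
By the outcome, as a careful person would: the job done as asked, in the order asked, and still so for the second after the job is handed in, with the robot touching nothing.
It also fails if it takes over 35 s, if anything falls off the work surface, if the arm or the gripper's body presses on something with over 40 N, if the wrist force passes 120 N, or if a joint passes its speed limit or range.

## Working session

There is one attempt and no reset: what is moved stays moved. The work goes in short steps, Python scripts to look and compute and a tool call to move; the robot and the scene stay as the last step left them, time stands still between calls to the robot, and variables do not carry over. Pictures are saved under pics/ and viewed, about 8 in all and at most 12, crops included, and the job is handed in when it is done.

Besides the shell and the picture viewer there is one more tool, called after "Call:" by a JSON object that holds its "api" and its "payload". move_arm: Moves the arm, as the interface text tells. Its arguments: {"type":"object","properties":{"deltas":{"type":"array","items":{"type":"array","items":{"type":"number"}}},"hand":{"type":"number"},"newtons":{"type":"number"}},"required":["deltas"]}

```bash
mkdir -p pics; python3 - <<'E'
from plant import env
import cv2,numpy as np
for n in("scene","top"):
    cv2.imwrite(f"pics/{n}0.png",env.camera(n)); c=env.get_calibration(n); print(n,c)
o=env.observe();print(o)
E
```

```text
scene {'fx': 591.9613329127609, 'fy': 591.9613329127609, 'cx': 322.0478485183849, 'cy': 235.87716233970346, 'pose': array([[-0.83784333, -0.45215321,  0.30590199,  0.83013284],
       [ 0.54581073, -0.70454715,  0.45354599,  0.41310441],
       [ 0.0104501 ,  0.54696507,  0.83709021,  0.93225668],
       [ 0.        ,  0.        ,  0.        ,  1.        ]])}
top {'fx': 609.0872872408584, 'fy': 609.0872872408584, 'cx': 310.7868991381371, 'cy': 241.60698392731013, 'pose': array([[ 0.01772356,  0.99215136, -0.1237803 ,  0.42813228],
       [-0.99982858,  0.01825023,  0.0031222 , -0.0049939 ],
       [ 0.00535671,  0.12370374,  0.99230474,  1.17165404],
       [ 0.        ,  0.        ,  0.        ,  1.        ]])}
{'time': 0.1, 'joints': array([ 1.14010715,  0.32178181, -0.07006621,  1.45155075,  0.02259961,
        1.37080382, -0.05689904]), 'dq': array([-0.00015316, -0.00281937, -0.00101276, -0.00338463,  0.00128462,
        0.00259943, -0.00083249]), 'joint_torque': array([-2.56959083e-04, -4.92572021e+01, -4.05977201e-01, -3.13397813e+01,
       -6.42258581e-02,  3.95616435e-02,  9.77987202e-05]), 'tcp_pos': array([ 0.27946451, -0.58644019,  0.29125037]), 'orientation': array([ 1.97504304,  0.44845976, -1.97602134]), 'ft_force': array([ 0.02965917,  0.14833994, -0.48916425]), 'moment': array([ 0.04312426, -0.05211298, -0.02891662]), 'gripper_width': 0.9997581897517949}
```

View pics/scene0.png

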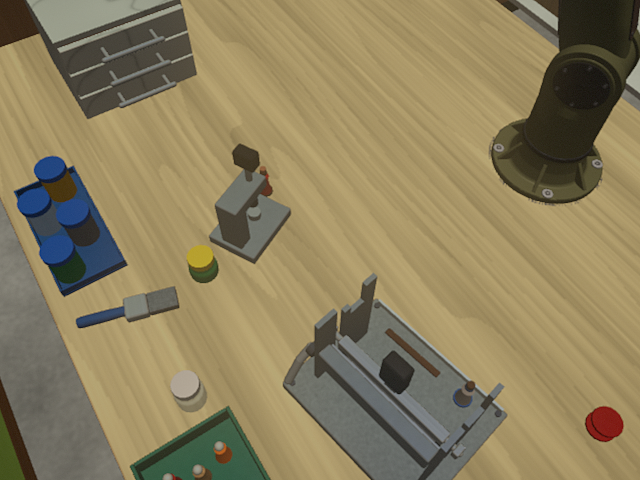

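View pics/top0.png

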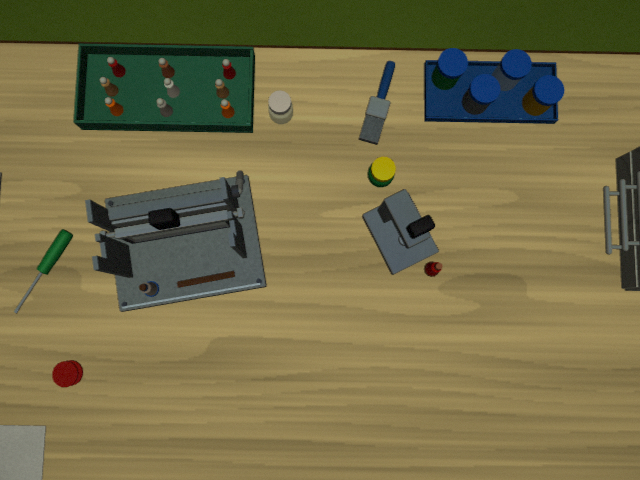

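Scene: the guillotine has its black grip near (397,371) with the press at about (245,160). In the top view the grip is near (163,218) and the press knob near (420,226). Next I'll enlarge crops of the guillotine.

```bash
python3 - <<'E'
import cv2,numpy as np
a=cv2.imread("pics/scene0.png")[260:480,270:520]; b=cv2.imread("pics/top0.png")[165:315,80:275]
a=cv2.convertScaleAbs(cv2.resize(a,None,fx=3.2,fy=3.2*.85,interpolation=cv2.INTER_CUBIC)[:598,:800],alpha=1.5)
a=cv2.convertScaleAbs(cv2.resize(cv2.imread("pics/scene0.png")[270:470,280:520],None,fx=3,fy=3,interpolation=cv2.INTER_CUBIC),alpha=1.6)
b=cv2.convertScaleAbs(cv2.resize(b,None,fx=4,fy=4,interpolation=cv2.INTER_CUBIC),alpha=1.8)
cv2.imwrite("pics/sc1.png",a);cv2.imwrite("pics/tc1.png",b)
E
```

```text
(no output)
```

View pics/sc1.png

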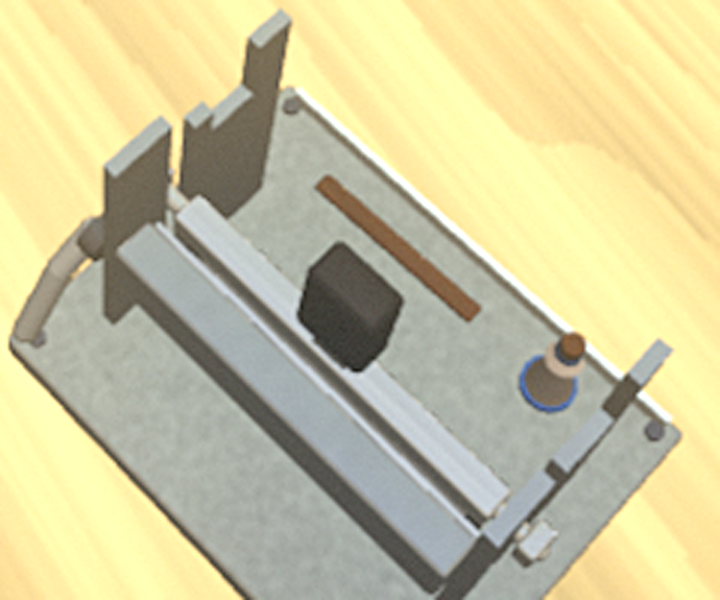

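View pics/tc1.png

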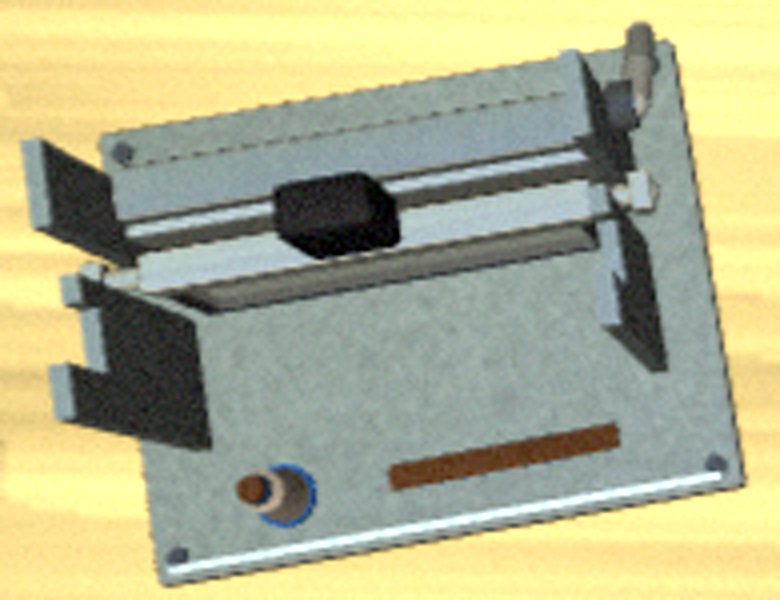

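The scene crop shows the grip outlined by about (340,242), (402,297), (352,372) and (300,310). The top crop shows its outline from (275,185) to (400,245). The base front edge gives a yaw of about 9 degrees. Now I'll fit the 24×40×60 box to both silhouettes.

```bash
cat > h.py <<'E'
import cv2,numpy as np
from scipy.optimize import minimize
from scipy.spatial.transform import Rotation as R
def proj(c,P):
    T=np.linalg.inv(c["pose"]); q=np.c_[P,np.ones(len(P))]@T.T
    return np.c_[c["cx"]+c["fx"]*q[:,0]/-q[:,2], c["cy"]-c["fy"]*q[:,1]/-q[:,2]]
def box(p,s=(.024,.04,.06)):
    k=np.array([[i,j,l] for i in(-.5,.5) for j in(-.5,.5) for l in(-.5,.5)])*s
    return k@R.from_euler("z",p[3]).as_matrix().T+p[:3]
def hull(c,P,roi,S=6):
    x,y,w,h=roi; m=np.zeros((h*S,w*S),np.uint8)
    q=(proj(c,P)-[x,y]+.5)*S
    cv2.fillConvexPoly(m,cv2.convexHull(q.round().astype(np.int32)),1)
    return cv2.resize(m.astype(np.float32),(w,h),interpolation=cv2.INTER_AREA)
E
python3 - <<'E'
from h import *
from plant import env
V=[]
for n,roi in(("scene",(362,335,55,70)),("top",(138,200,50,36))):
    im=cv2.imread(f"pics/{n}0.png"); x,y,w,h=roi
    m=(im[y:y+h,x:x+w].max(2)<52).astype(np.uint8)
    k,l,st,_=cv2.connectedComponentsWithStats(m); i=1+st[1:,4].argmax(); m=(l==i).astype(np.float32)
    print(n,st[i]+[x,y,0,0,0]); V.append((env.get_calibration(n),roi,m))
    cv2.imwrite(f"pics/m_{n}.png",cv2.resize(np.hstack([im[y:y+h,x:x+w].max(2),(m*255).astype(np.uint8)]),None,fx=4,fy=4))
def f(p): return sum(np.abs(hull(c,box(p),r)-m).sum() for c,r,m in V)
for z in(.15,.2,.25):
    p=np.array([.54,.24,z,.154])
    for _ in range(4):
        r=minimize(f,p,method="Nelder-Mead",options=dict(initial_simplex=np.vstack([p]+[p+d for d in np.diag([.02,.02,.02,.05])]),maxiter=400)); p=r.x
    print(r.x.round(4),r.fun,[m.sum() for _,_,m in V])
E
```

```text
scene [379 352  35  42 624]
top [138 207  50  25 668]
[0.52  0.25  0.16  0.179] 1292.0 [np.float32(624.0), np.float32(668.0)]
[0.52  0.25  0.21  0.179] 1292.0 [np.float32(624.0), np.float32(668.0)]
[0.52  0.25  0.26  0.179] 1292.0 [np.float32(624.0), np.float32(668.0)]
```

```bash
python3 - <<'E'
from h import *
from plant import env
V=[];A=[];B=[]
for n,roi,th in(("scene",(370,340,55,65),62),("top",(145,203,40,31),36)):
    im=cv2.imread(f"pics/{n}0.png"); x,y,w,h=roi
    m=(im[y:y+h,x:x+w].max(2)<th).astype(np.uint8)
    k,l,st,_=cv2.connectedComponentsWithStats(m); i=1+st[1:,4].argmax(); m=(l==i).astype(np.float32)
    print(n,st[i]+[x,y,0,0,0]); c=env.get_calibration(n); V.append((c,roi,m))
    cv2.imwrite(f"pics/m_{n}.png",cv2.resize(np.hstack([im[y:y+h,x:x+w].max(2)*2,(m*255).astype(np.uint8)]),None,fx=6,fy=6))
    u,v={"scene":(397,372),"top":(164.5,219)}[n]
    d=c["pose"][:3,:3]@[(u-c["cx"])/c["fx"],-(v-c["cy"])/c["fy"],-1]; d/=np.linalg.norm(d)
    M=np.eye(3)-np.outer(d,d);A.append(M);B.append(M@c["pose"][:3,3])
p0=np.linalg.solve(sum(A),sum(B));print("tri",p0)
def f(p): return sum(np.abs(hull(c,box(p),r)-m).sum() for c,r,m in V)
for y in(.1,.17):
    p=np.r_[p0,y]
    for _ in range(4):
        r=minimize(f,p,method="Nelder-Mead",options=dict(initial_simplex=np.vstack([p]+[p+d for d in np.diag([.01,.01,.01,.05])]),maxiter=400)); p=r.x
    print(r.x.round(4),r.fun,[m.sum() for _,_,m in V])
a=cv2.imread("pics/m_scene.png");b=cv2.imread("pics/m_top.png")
print(a.shape,b.shape); b=cv2.copyMakeBorder(b,0,0,0,max(0,a.shape[1]-b.shape[1]),cv2.BORDER_CONSTANT)
cv2.imwrite("pics/m.png",np.vstack([a,b]))
for nm,q in zip(("scene","top"),V): print(nm,proj(q[0],box(p)).round(1).tolist())
E
```

```text
scene [379 351  35  43 953]
top [148 208  32  22 533]
tri [0.58618341 0.23626713 0.16945965]
[0.5873 0.2363 0.1651 0.1695] 238.05555725097656 [np.float32(953.0), np.float32(533.0)]
[0.5876 0.2366 0.1674 0.1913] 242.6944580078125 [np.float32(953.0), np.float32(533.0)]
(390, 660, 3) (186, 480, 3)
scene [[388.4, 365.1], [393.2, 348.6], [409.8, 385.2], [416.1, 369.6], [376.8, 376.6], [380.8, 360.6], [398.2, 397.1], [403.7, 382.1]]
top [[181.0, 226.2], [173.4, 220.7], [157.9, 230.2], [148.8, 224.9], [179.0, 212.6], [171.2, 206.3], [155.9, 216.6], [146.8, 210.5]]
```

View pics/m.png

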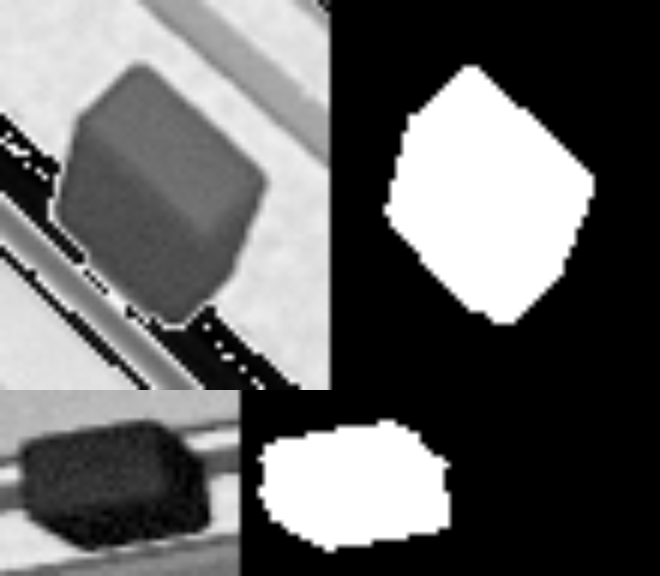

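```bash
cat >> h.py <<'E'
def ray(c,u,v,z):
    d=c["pose"][:3,:3]@[(u-c["cx"])/c["fx"],-(v-c["cy"])/c["fy"],-1]; o=c["pose"][:3,3]
    return o+d*(z-o[2])/d[2]
E
python3 - <<'E'
from h import *
from plant import env
ct=env.get_calibration("top");cs=env.get_calibration("scene")
for z in(0,.02):
  a=ray(ct,80+178/4,165+556/4,z);b=ray(ct,80+716/4,165+463/4,z); d=a-b; print("feet top",a,b,np.linalg.norm(d),"yaw",np.arctan2(-d[0],d[1]))
  a=ray(cs,280+655/3,270+431/3,z);b=ray(cs,280+291/3,270+105/3,z); d=a-b; print("feet sc",a,b,np.linalg.norm(d),"yaw",np.arctan2(-d[0],d[1]))
print("press knob",ray(ct,420,226,.187))
o=env.observe();M=R.from_rotvec(o["orientation"]).as_matrix();print(M.round(3))
yaw=.16;T=np.array([[0,-np.sin(yaw),0],[0,np.cos(yaw),0],[-1,0,0]]);T[:,2]=np.cross(T[:,0],T[:,1])
for s in(1,-1):
  S=T*[1,s,s]; print("rot in tool",R.from_matrix(M.T@S).as_rotvec().round(3))
g=np.array([.587,.236,.36]);print("shift in tool",M.T@(g-o["tcp_pos"]))
E
```

```text
feet top [0.44760141 0.34512581 0.        ] [0.49664032 0.08950807 0.        ] 0.26027917115234567 yaw 0.189541779146906
feet sc [0.438263   0.33895316 0.        ] [0.48738755 0.08100078 0.        ] 0.26258837029253224 yaw 0.1881869249261911
feet top [0.44726907 0.33914931 0.02      ] [0.49547089 0.08789493 0.02      ] 0.2558362355664657 yaw 0.18954177914690595
feet sc [0.44666991 0.34054395 0.02      ] [0.49474057 0.08812551 0.02      ] 0.2569549782266663 yaw 0.1881869249261909
press knob [ 0.5799701  -0.18627573  0.187     ]
[[-0.001  0.43  -0.903]
 [ 0.002 -0.903 -0.43 ]
 [-1.    -0.002  0.   ]]
rot in tool [-2.857e+00 -2.000e-03  0.000e+00]
rot in tool [0.285 0.    0.002]
shift in tool [-0.0677413  -0.61020807 -0.63148213]
```

Call:
{"api": "move_arm", "payload": {"deltas": [[-0.03, 0, 0, 0, 0, 0], [-0.038, 0, 0, 0, 0, 0], [0, -0.02, -0.021, 0, 0, 0], [0, -0.034, -0.035, 0, 0, 0], [0, -0.034, -0.035, 0, 0, 0], [0, -0.034, -0.035, 0, 0, 0], [0, -0.034, -0.035, 0, 0, 0], [0, -0.034, -0.035, 0, 0, 0], [0, -0.034, -0.035, 0, 0, 0], [0, -0.034, -0.035, 0, 0, 0], [0, -0.034, -0.035, 0, 0, 0], [0, -0.034, -0.035, 0, 0, 0], [0, -0.034, -0.035, 0, 0, 0], [0, -0.034, -0.035, 0, 0, 0], [0, -0.034, -0.035, 0, 0, 0], [0, -0.034, -0.035, 0, 0, 0], [0, -0.034, -0.035, 0, 0, 0], [0, -0.034, -0.035, 0, 0, 0], [0, -0.034, -0.035, 0, 0, 0], [0, -0.034, -0.035, 0, 0, 0]]}}

```text
time: 2.1
tcp_pos: [0.5789, 0.2194, 0.3598]
orientation: [1.975, 0.445, -1.976]
ft_force: [0.1, -0.2, 1.0]
gripper_width: 1.0
```

Call:
{"api": "move_arm", "payload": {"deltas": [[0, -0.01, -0.01, 0.128, 0, 0], [0, 0, 0, 0.128, 0, 0], [0, 0, 0, 0, 0, 0], [0, 0, 0, 0, 0, 0], [0, 0, 0, 0, 0, 0]], "hand": 100, "newtons": 40}}

```text
time: 2.6
tcp_pos: [0.5832, 0.2306, 0.3602]
orientation: [2.122, 0.201, -2.122]
ft_force: [-0.4, 0.2, 0.4]
gripper_width: 1.0
```

```bash
python3 - <<'E'
from h import *
from plant import env
o=env.observe();c=env.get_calibration("wrist");im=env.camera("wrist");np.save("wc.npy",c["pose"])
cv2.imwrite("pics/w0.png",im)
M=R.from_rotvec(o["orientation"]).as_matrix();print(o["time"],o["tcp_pos"],o["joints"].round(2),o["ft_force"]);print(M.round(3))
p=np.array([.5876,.2366,.167,.189]);q=proj(c,box(p));print(q.round(0).tolist())
v=im.copy();cv2.polylines(v,[cv2.convexHull(q.round().astype(np.int32))],True,(0,255,0),1)
cv2.imwrite("pics/w0v.png",cv2.convertScaleAbs(v,alpha=1.5))
print("to go, tool",M.T@(p[:3]+[0,0,.059]-o["tcp_pos"]))
E
```

```text
2.6 [0.58320246 0.23064657 0.360189  ] [ 0.17  0.34 -0.77  1.38  0.23  1.51 -1.96] [-0.35217418  0.18646322  0.35340942]
[[ 0.     0.189 -0.982]
 [-0.001 -0.982 -0.189]
 [-1.     0.001  0.   ]]
[[336.0, 237.0], [340.0, 260.0], [289.0, 237.0], [283.0, 260.0], [337.0, 209.0], [341.0, 227.0], [288.0, 209.0], [282.0, 227.0]]
to go, tool [ 0.13418564 -0.00509919 -0.00544804]
```

View pics/w0v.png

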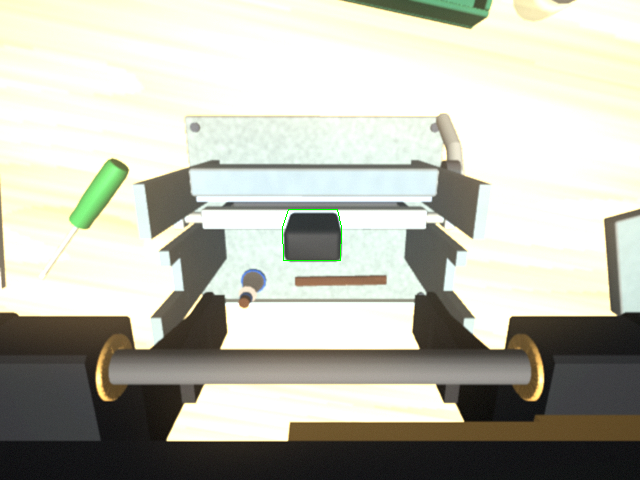

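The wrist view shows the grip at (284–341, 213–261), matching the projected box to within about 2 px and square to the jaws. I'll descend with the jaws opening along the bar.

Call:
{"api": "move_arm", "payload": {"deltas": [[0, -0.005, -0.0055, 0, 0, 0], [0.03, 0, 0, 0, 0, 0], [0.035, 0, 0, 0, 0, 0], [0.03, 0, 0, 0, 0, 0], [0.02, 0, 0, 0, 0, 0], [0.015, 0, 0, 0, 0, 0], [0.007, 0, 0, 0, 0, 0], [0, 0, 0, 0, 0, 0], [0, 0, 0, 0, 0, 0]]}}

```text
time: 3.55
tcp_pos: [0.5882, 0.2377, 0.2243]
orientation: [2.124, 0.202, -2.121]
ft_force: [-0.0, 0.3, -0.5]
gripper_width: 1.001
```

Call:
{"api": "move_arm", "payload": {"deltas": [[0, 0, 0, 0, 0, 0], [0, 0, 0, 0, 0, 0], [0, 0, 0, 0, 0, 0], [0, 0, 0, 0, 0, 0], [0, 0, 0, 0, 0, 0], [0, 0, 0, 0, 0, 0], [0, 0, 0, 0, 0, 0], [0, 0, 0, 0, 0, 0]], "hand": 0, "newtons": 40}}

```text
time: 4.35
tcp_pos: [0.5879, 0.2366, 0.2232]
orientation: [2.122, 0.199, -2.122]
ft_force: [-0.6, -2.7, 0.9]
gripper_width: 0.458
```

Gripped: the opening is 39.8 mm, matching the 40 mm block. Lifting 96 mm.

Call:
{"api": "move_arm", "payload": {"deltas": [[-0.006, 0, 0, 0, 0, 0], [-0.012, 0, 0, 0, 0, 0], [-0.015, 0, 0, 0, 0, 0], [-0.015, 0, 0, 0, 0, 0], [-0.015, 0, 0, 0, 0, 0], [-0.015, 0, 0, 0, 0, 0], [-0.012, 0, 0, 0, 0, 0], [-0.006, 0, 0, 0, 0, 0], [0, 0, 0, 0, 0, 0], [0, 0, 0, 0, 0, 0], [0, 0, 0, 0, 0, 0]]}}

```text
time: 5.45
tcp_pos: [0.588, 0.2366, 0.3205]
orientation: [2.123, 0.199, -2.121]
ft_force: [1.8, -5.3, -5.7]
gripper_width: 0.456
```

```bash
python3 - <<'E'
from h import *
from plant import env
im=env.camera("scene")
o=env.observe();print(o["time"],o["tcp_pos"],o["ft_force"],o["gripper_width"])
cv2.imwrite("pics/s2.png",cv2.convertScaleAbs(cv2.resize(im[230:480,250:530],None,fx=2.4,fy=2.4,interpolation=cv2.INTER_CUBIC),alpha=1.5))
E
```

```text
5.5 [0.58806593 0.23655824 0.32043955] [ 1.67425744 -4.84442805 -5.60710334] 0.45799423043869586
```

View pics/s2.png

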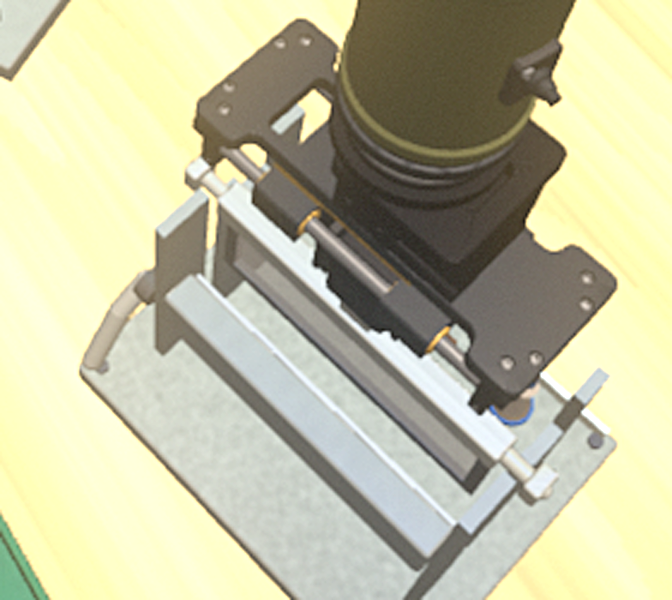

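The guard is up 97 mm, its bar is visible above the plates, and the load is about 5.7 N. Drawing 34 mm to the front (tool +z).

Call:
{"api": "move_arm", "payload": {"deltas": [[0, 0, 0.006, 0, 0, 0], [0, 0, 0.008, 0, 0, 0], [0, 0, 0.008, 0, 0, 0], [0, 0, 0.007, 0, 0, 0], [0, 0, 0.005, 0, 0, 0], [0, 0, 0, 0, 0, 0], [0, 0, 0, 0, 0, 0]]}}

```text
time: 6.2
tcp_pos: [0.5539, 0.2301, 0.3201]
orientation: [2.122, 0.198, -2.122]
ft_force: [0.7, -6.4, -5.5]
gripper_width: 0.458
```

Call:
{"api": "move_arm", "payload": {"deltas": [[0.005, 0, 0, 0, 0, 0], [0.008, 0, 0, 0, 0, 0], [0.008, 0, 0, 0, 0, 0], [0.006, 0, 0, 0, 0, 0], [0.004, 0, 0, 0, 0, 0], [0.002, 0, 0, 0, 0, 0], [0, 0, 0, 0, 0, 0], [0, 0, 0, 0, 0, 0]]}}

```text
time: 7.0
tcp_pos: [0.5541, 0.2301, 0.2868]
orientation: [2.122, 0.198, -2.122]
ft_force: [0.5, -6.0, -7.0]
gripper_width: 0.453
```

Call:
{"api": "move_arm", "payload": {"deltas": [[0.001, 0, 0, 0, 0, 0], [0.001, 0, 0, 0, 0, 0], [0.001, 0, 0, 0, 0, 0], [0.001, 0, 0, 0, 0, 0], [0, 0, 0, 0, 0, 0], [0, 0, 0, 0, 0, 0]]}}

```text
time: 7.6
tcp_pos: [0.5542, 0.2301, 0.2832]
orientation: [2.122, 0.198, -2.122]
ft_force: [0.4, -5.2, -4.7]
gripper_width: 0.46
```

```bash
python3 - <<'E'
from h import *
from plant import env
im=env.camera("scene")
o=env.observe();print(o["time"],o["tcp_pos"],o["ft_force"],o["gripper_width"])
cv2.imwrite("pics/s3.png",cv2.convertScaleAbs(cv2.resize(im[230:480,250:530],None,fx=2.4,fy=2.4,interpolation=cv2.INTER_CUBIC),alpha=1.5))
E
```

```text
7.65 [0.55415559 0.23013191 0.28314876] [ 1.0865282  -5.61791021 -5.06822429] 0.45655987274731413
```

View pics/s3.png

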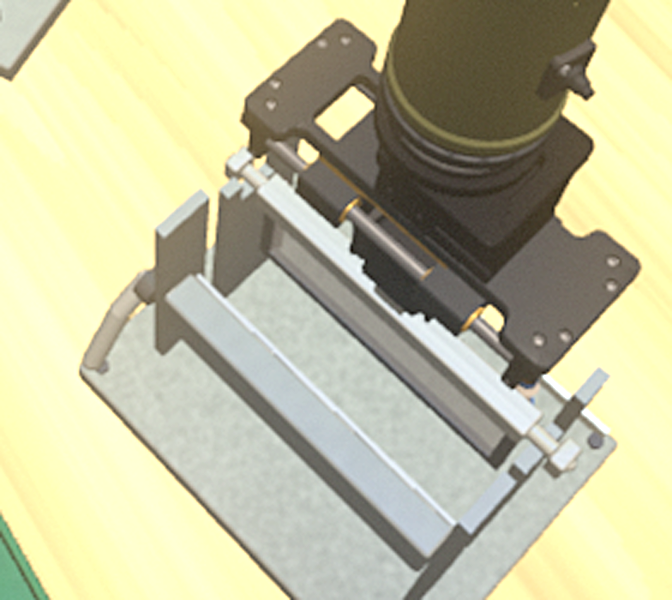

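The bar ends sit in front of the lips, at about (245,165) and (560,450), and still hang on the gripper. I'll lower further until the load is taken off.

Call:
{"api": "move_arm", "payload": {"deltas": [[0.001, 0, 0, 0, 0, 0], [0, 0, 0, 0, 0, 0], [0, 0, 0, 0, 0, 0]]}}

```text
time: 7.95
tcp_pos: [0.5542, 0.2301, 0.283]
orientation: [2.123, 0.198, -2.121]
ft_force: [-0.9, -7.9, -1.1]
gripper_width: 0.461
```

Call:
{"api": "move_arm", "payload": {"deltas": [[0.001, 0, 0, 0, 0, 0], [0, 0, 0, 0, 0, 0], [0, 0, 0, 0, 0, 0]]}}

```text
time: 8.25
tcp_pos: [0.5542, 0.2301, 0.2829]
orientation: [2.123, 0.198, -2.121]
ft_force: [-1.2, -8.0, 2.4]
gripper_width: 0.458
```

The weight now rests on the notch floor, since the force went from -5 to +2.4 N. Releasing and rising.

Call:
{"api": "move_arm", "payload": {"deltas": [[0, 0, 0, 0, 0, 0], [0, 0, 0, 0, 0, 0], [0, 0, 0, 0, 0, 0], [0, 0, 0, 0, 0, 0], [0, 0, 0, 0, 0, 0], [0, 0, 0, 0, 0, 0], [0, 0, 0, 0, 0, 0], [0, 0, 0, 0, 0, 0]], "hand": 100}}

```text
time: 9.05
tcp_pos: [0.5542, 0.231, 0.2801]
orientation: [2.122, 0.201, -2.123]
ft_force: [-0.2, 0.2, 0.3]
gripper_width: 0.984
```

Call:
{"api": "move_arm", "payload": {"deltas": [[-0.01, 0, 0, 0, 0, 0], [-0.02, 0, 0, 0, 0, 0], [-0.03, 0, 0, 0, 0, 0], [-0.03, 0, 0, 0, 0, 0], [-0.02, 0, 0, 0, 0, 0], [-0.01, 0, 0, 0, 0, 0], [0, 0, 0, 0, 0, 0], [0, 0, 0, 0, 0, 0], [0, 0, 0, 0, 0, 0]]}}

```text
time: 9.95
tcp_pos: [0.5539, 0.2306, 0.3987]
orientation: [2.12, 0.2, -2.124]
ft_force: [0.4, -0.0, -0.2]
gripper_width: 0.998
```

```bash
python3 - <<'E'
from h import *
from plant import env
o=env.observe();print(o["time"],o["tcp_pos"],o["ft_force"],o["gripper_width"])
c=env.get_calibration("wrist");im=env.camera("wrist")
g=np.array([.5876,.2366,.1645])+[-.034*.982,-.034*.189,.060]
q=proj(c,box(np.r_[g,.189]));cv2.polylines(im,[cv2.convexHull(q.round().astype(np.int32))],True,(0,255,0),1)
s=cv2.convertScaleAbs(env.camera("scene")[230:480,250:530],alpha=1.5)
v=np.hstack([cv2.resize(im,(427,320)),cv2.resize(s,(358,320))]);cv2.imwrite("pics/f.png",v)
E
```

```text
9.95 [0.5538751  0.23064649 0.39872279] [ 0.36222748 -0.04692633 -0.23478241] 0.9979931705118278
```

View pics/f.png

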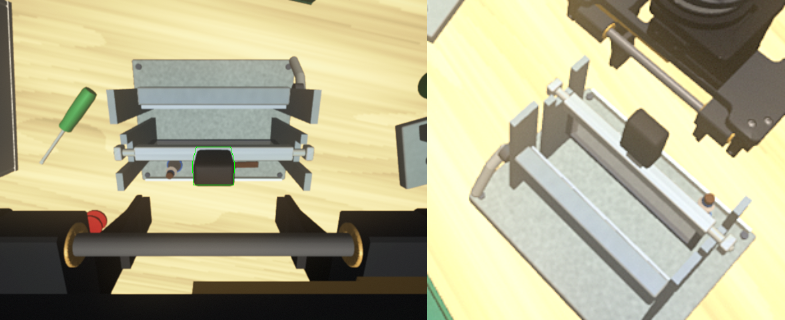

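The final views show the guard holding by itself. The grip sits within the predicted hooked outline (194–234, 148–186), both bar ends are between horn and lip, and the gripper is well clear above. Handing in.

```bash
python3 -c "
from plant import env
print(env.job_done())"
```

```text
the job is handed in; nothing more can be done
None
```

The guard is hooked in the notches of both plates and stays up by itself; I handed the job in at about 10 s of the 35 s allowed. I gripped the black grip, lifted the guard 97 mm, drew it 34 mm to the front, lowered it until the load came off the gripper, then let go and rose clear.

- **Seating:** the bar settled about 60 mm above its start, as expected for the notches. After release, the pictures show the grip on the predicted hooked position and both bar ends between horn and lip.
- **Contact:** the wrist force is about 0 N with the gripper open and about 120 mm above its release height. While I held the guard there was a steady side force of 3 to 8 N, far below the limits; it went when I let go.
- **Eyelet press:** I never went near its plunger. The only pass beside it was about 0.15 m to one side and about 0.09 m above the knob.

No check failed or disagreed with another.

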